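# Step the prism table to its next index stop

### The job

The round prism table is locked by the spring plunger whose black knob stands on its disc. Pull the knob up, turn the disc counter-clockwise (seen from above) and let the plunger drop fully into the next index hole, so that the table is locked there. The glass prism must stay standing in the middle of the disc; leave the other things on the bench alone, and let go of everything at the end.

Things in the scene. Friction and masses are not known exactly. Their poses are not given: they have to be found in the camera images.
- index_base: Foot of the prism table, fixed to the bench: grey round foot 270 mm across and 12 mm thick, on it a dark drum 224 mm across up to 31 mm high. Origin at the centre of its underside; z up is the turning axis. Over the drum turns an aluminium disc, 236 mm across, its underside 34 mm and its top 44 mm above the bench. The index track lies hidden between drum and disc.
- axis (a point): Point on the turning axis, level with the disc's top face (44 mm above the bench).
- knob_top (a point): Centre of the top face of the plunger's knob: a black upright cylinder 24 mm in diameter and 28 mm tall, 100 mm from the turning axis. It stands on a steel housing 20 mm in diameter and 22 mm tall on the disc; locked, the knob's underside is 66 mm and its top 94 mm above the bench. Knob, housing and pin travel round with the disc; the knob may be gripped on its side and pulled straight up.
- stage (a joint): Turning angle of the disc, rad, 0 at the start (locked in the first hole), growing counter-clockwise seen from above; turns freely (about 0.6 N at the knob) from -0.25 to 1.1 when the pin is out of a hole. Each hole leaves about 0.015 rad of play either way. The next hole lies somewhere between 0.49 and 0.80 rad: it differs each time, cannot be seen and is found by feel. There is no other hole.
- plunger (a joint): Height of the plunger, m: 0 = pin fully down in a hole (disc locked), 0.008 = pin riding on top of the track between holes, 0.013 = pulled right up. The spring pushes it down with about 5 N at 0, 10 N at 0.008 and 13 N at 0.013. The pin is 8 mm in diameter with a round tip; left free, it slides on the track as the disc is turned (with about 1.2 N of friction) and drops by itself into a hole it comes over, and the disc then stops hard.
- prism: Loose upright three-sided glass prism, 40 mm tall, about 36 mm a side, 60 g, standing near the middle of the disc. Origin at the centre of its underside.
- binder: Bystander: green ring binder lying flat, 310 x 250 x 53 mm. Origin at the centre of its underside.
- lens_post: Bystander: lens in a black ring on a post with a round foot 60 mm across, 106 mm tall. Origin at the centre of its underside.
- beaker: Bystander: clear empty plastic beaker, 70 mm across, 85 mm tall. Origin at the centre of its underside.

How it is judged:
On the way, in this order (a step that is already met when the one before it is completed fails the run):
1. the plunger is pulled up clear of the first hole (value of joint plunger above 0.0085 m and value of joint stage below 0.15 rad), for 0.05 s.
2. the disc is turned on, the pin out of its hole (value of joint plunger above 0.006 m and value of joint stage above 0.25 rad), for 0.05 s.
At the end, for the whole second after the job is handed in: The plunger is down in the next hole (within 2 mm of fully down, disc between 0.44 and 0.86 rad from the start), and the prism stands at rest on the disc within 20 mm of the turning axis (value of joint plunger below 0.002 m and value of joint stage between 0.44 and 0.86 rad and angular speed of prism below 0.1 rad/s and horizontal distance between prism and axis below 0.02 m and angle between prism's own z axis and vertical below 0.1 rad and z of prism in the frame of axis above -0.004 m and linear speed of prism below 0.02 m/s); the robot touches nothing.
It fails at once if the prism is tipped (angle between prism's own z axis and vertical above 0.35 rad).
It fails at once if the binder is shifted by more than 20 mm (distance of binder from where it was at the start of the episode above 0.02 m).
It fails at once if the lens post is shifted by more than 20 mm (distance of lens_post from where it was at the start of the episode above 0.02 m).
It fails at once if the beaker is shifted by more than 20 mm (distance of beaker from where it was at the start of the episode above 0.02 m).
It also fails if it takes over 42 s, if anything falls off the work surface, if the arm or the gripper's body presses on something with over 40 N, if the wrist force passes 120 N, or if a joint passes its speed limit or range.

### The arm

A 7-joint arm with a two-finger parallel gripper is mounted at the origin on the work surface. World frame = base frame: x ahead of the robot, y to its left, z up, the work surface at z = 0. Lengths are in m, angles in rad, forces in N, time in s.
With the tool pointing down it reaches from about 0.425 to 0.875 m from the base axis. Payload 4.7 kg.
Tool frame: the origin (TCP) lies midway between the tips of the shut fingers; the grasp point (between the pads) lies 19 mm behind it; x points along the fingers, z is the direction in which the jaws open and shut, and the axes are right-handed (so a half turn about x gives the same grasp; the last joint's range is limited). The gripper opens to 87 mm and grips with 3 to 60 N. Pads are 19 mm wide; open, the fingers measure 117 mm over their backs; the gripper's body (75 mm by 190 mm) begins 51 mm behind the grasp point.
Start: joints at [-1.163, 0.321, -0.07, 1.45, 0.023, 1.371, -0.057], TCP at [0.249, 0.6, 0.223] pointing down, gripper open.
Joint ranges: [-2.86, 2.86], [-0.3, 2.09], [-1.38, 1.24], [0.06, 2.45], [-1.56, 4.7], [0.09, 2.05], [-2.69, 2.69]. Speed limits (rad/s): [2.57, 2.57, 3.14, 3.14, 3.14, 3.14, 3.14].

### API

Orientations are given as a rotation vector (axis times angle).
In Python, from bench import ctrl gives the robot as it stands.
- The arm moves only by the shell command python3 -m pendant 'ROWS' [OPENING] [FORCE]. ROWS is JSON, a list of rows, each an object with "travel": the shift along the tool's x, y, z in m, a list of three; "twist": the turn about the tool's x in rad. In form: [{"travel": [x, y, z], "twist": twist}, ...]. A call has 1 to 10 rows; each row is the pose to reach, as a shift and turn from the pose measured when the call began, along the tool's axes at that moment; what a row does not reach only later rows make up. A row lasts 1/8 s, in which the tool goes at most 62.5 mm and 10.7 degrees, less where a joint would pass 70% of its speed; a pose out of reach is approached as far as the arm can. A call with a gripper value outside its range is refused whole. OPENING is the opening, from -1 (shut) to 1 (fully open), so that 0 is half open, set as the call begins (- or left out, the last holds). The fingers move at their own pace and stop on an object; FORCE is the grip in N (left out, the last holds). Time passes only in rows, so rows that repeat a pose let the fingers close. It gives the time, the measured TCP pose, the force and the opening at its end, in the units of the state.
- ctrl.get_state(): the state, without advancing time (a new reading comes with each control period).
- ctrl.get_image(name): name is "scene" or "top"; returns the picture (420x560x3 uint8, red, green, blue); there is no depth.
- ctrl.camera_model(name): a dict with "K" (3x3 intrinsics, pixels), "rvec" (rotation vector, rad) and "tvec" (3), from world to camera coordinates, as OpenCV has them. Camera axes: x right, y down, z forward; pixel columns grow to the right and rows downward; lengths in m; the calibration is good to about 2 mm. A picture is of the moment at which its call begins. camera_model takes no time and is no camera call.
- ctrl.close_job(): hands the job in, once; it reports no verdict.
The state is a dict: "time": time; "joint_positions": joint angles; "qd": joint speeds; "joint_torque": joint torques, N m; "position": TCP position; "tool_rot": TCP orientation; "ft_force": force on the tool from outside, world axes, zero at the start; "torque": the same for the moment, N m; "grip_width": opening from 0.0 (shut) to 1.0 (fully open).
Only numpy, scipy, OpenCV 4.12 (cv2) and the standard library are available. Lean on these libraries where they do the work, as an engineer would, in place of code of your own. Each camera call takes 0.05 s, during which the arm holds its last target.

## Working session

There is one attempt and no reset: what is moved stays moved. The work goes in short steps, Python scripts to look and compute and a shell command to move; the robot and the scene stay as the last step left them, time stands still between calls to the robot, and variables do not carry over. Pictures are saved under pics/ and viewed, and the job is handed in when it is done.

```bash
mkdir -p pics; ls; python3 - <<'E'
from bench import ctrl
import cv2
for n in("scene","top"):
    cv2.imwrite(f"pics/{n}0.png",ctrl.get_image(n)[:,:,::-1]); print(ctrl.camera_model(n))
print(ctrl.get_state())
E
```

```text
pics
{'K': array([[441.08714703,   0.        , 282.04987697],
       [  0.        , 441.08714703, 212.62248105],
       [  0.        ,   0.        ,   1.        ]]), 'rvec': array([ 1.35929106,  2.09818029, -0.98127919]), 'tvec': array([ 0.1799973 , -0.26602781,  1.50501953])}
{'K': array([[464.02466077,   0.        , 278.58500492],
       [  0.        , 464.02466077, 213.07790763],
       [  0.        ,   0.        ,   1.        ]]), 'rvec': array([ 2.15606526, -2.19476161,  0.10995401]), 'tvec': array([0.05898196, 0.51710771, 1.22986054])}
{'time': 0.1, 'joint_positions': array([-1.16291604,  0.32172604, -0.07012173,  1.45155041,  0.02260517,
        1.37079239, -0.05691032]), 'qd': array([-1.70180691e-03, -7.61833839e-04, -1.16124832e-03, -2.99473951e-03,
       -1.42248615e-03, -8.65381257e-05, -1.04594830e-03]), 'joint_torque': array([ 7.20686307e-05, -4.92572165e+01, -4.05485937e-01, -3.13400066e+01,
       -6.40702969e-02,  3.95632675e-02,  6.05472451e-05]), 'position': array([0.24922959, 0.5997875 , 0.2215873 ]), 'tool_rot': array([-0.91548183,  1.37151215,  0.91382087]), 'ft_force': array([ 0.01702494, -0.47264669,  0.39916903]), 'torque': array([-0.03737642,  0.00337209, -0.03462669]), 'grip_width': 0.9984400331679066}
```

View pics/scene0.png

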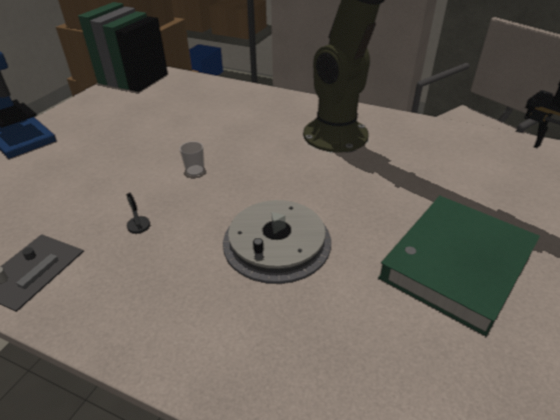

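View pics/top0.png

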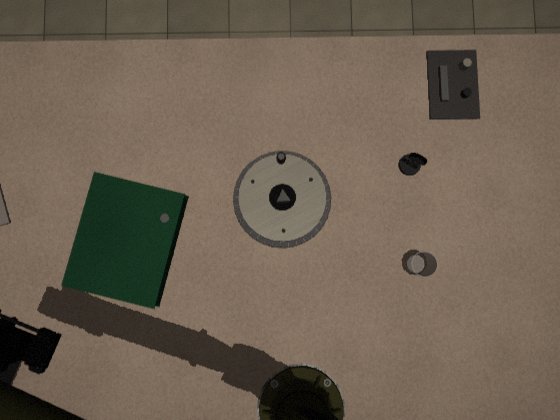

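The scene view shows the table in the middle, with the knob at about (258,243). In the top view the disc centre is at about (282,198) and the knob at (281,156). The binder is on the left, with the lens post and beaker on the right. I'll enlarge this area to measure it.

```bash
python3 - <<'E'
import cv2
a=cv2.imread("pics/top0.png")[140:256,225:340]; cv2.imwrite("pics/topc.png",cv2.resize(a,None,fx=5,fy=5,interpolation=cv2.INTER_CUBIC))
a=cv2.imread("pics/scene0.png")[190:285,215:340]; cv2.imwrite("pics/scenec.png",cv2.resize(a,None,fx=6,fy=6,interpolation=cv2.INTER_CUBIC))
E
```

```text
(no output)
```

View pics/topc.png

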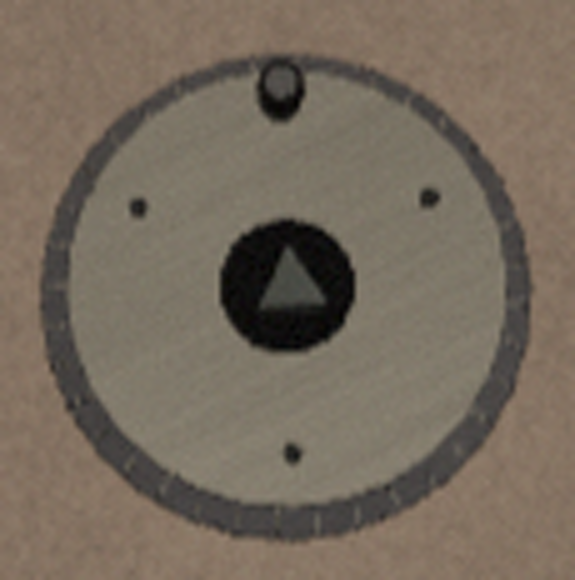

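View pics/scenec.png

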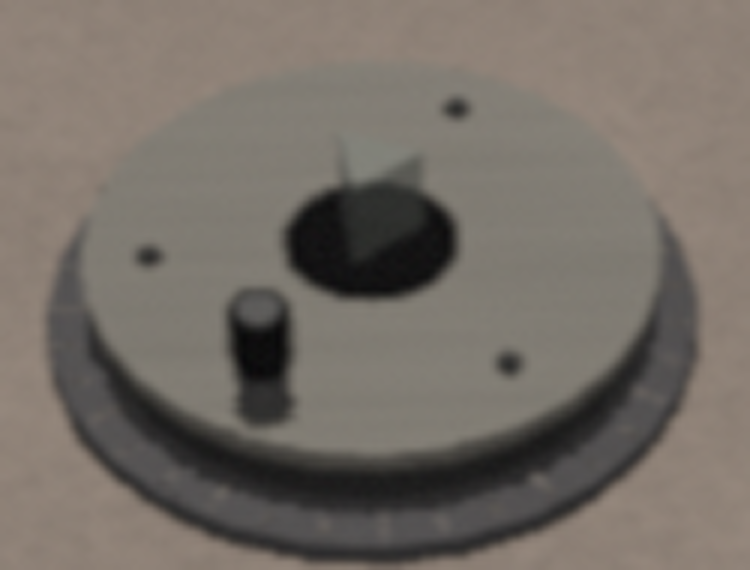

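The crops show the knob's top centre at about (281,155) in the top view and (258,241) in the scene view. The black hub is at (282.3,196.8) and (276.4,229.5).

```bash
cat > h.py <<'E'
import numpy as np,cv2
from bench import ctrl
from scipy.spatial.transform import Rotation as R
def back(n,uv,z):
    m=ctrl.camera_model(n);Rm=cv2.Rodrigues(m["rvec"])[0]
    d=Rm.T@np.linalg.inv(m["K"])@np.array([*uv,1.]);c=-Rm.T@m["tvec"]
    return c+d*(z-c[2])/d[2]
E
python3 - <<'E'
from h import *
print("axis",back("top",(282.3,196.8),.044),back("scene",(276.5,229.6),.044))
print("knob",back("top",(281,155.1),.094),back("scene",(257.9,240.9),.094))
print("lens",back("top",(407,168),0),"beaker",back("top",(420,263),0), "binder", [back("top",p,.053)[:2] for p in((95,172),(187,195),(157,307),(63,288))])
s=ctrl.get_state();print(R.from_rotvec(s["tool_rot"]).as_matrix().round(3))
E
```

```text
axis [0.55968922 0.03920374 0.044     ] [0.56026021 0.04110374 0.044     ]
knob [0.66177759 0.04129755 0.094     ] [0.65988352 0.04291863 0.094     ]
lens [ 0.64025985 -0.3103602   0.        ] beaker [ 0.37662815 -0.33425499  0.        ] binder [array([0.63359806, 0.53597027]), array([0.56770008, 0.29163302]), array([0.27674936, 0.36897818]), array([0.32988091, 0.61290061])]
[[-0.001 -0.923  0.384]
 [-0.002  0.384  0.923]
 [-1.    -0.    -0.002]]
```

```bash
cat >> h.py <<'E'
def to(p,ang=None):
    """tool-frame shift and twist to world p, jaw z heading ang"""
    s=ctrl.get_state();M=R.from_rotvec(s["tool_rot"]).as_matrix()
    print("t",round(s["time"],2),"pos",s["position"].round(4),"head",round(float(np.arctan2(M[1,2],M[0,2])),3),"F",s["ft_force"].round(2),"w",round(float(s["grip_width"]),3))
    print("travel",(M.T@(np.array(p)-s["position"])).round(4))
    if ang is not None:
        d=np.arctan2(M[1,2],M[0,2])-ang; print("twist",round(float((d+np.pi)%(2*np.pi)-np.pi),3))
E
python3 - <<'E'
from h import *
to((.661,.042,.18),-1.55)
E
```

```text
t 0.1 pos [0.2492 0.5998 0.2216] head 1.177 F [ 0.02 -0.47  0.4 ] w 0.998
travel [ 0.0422 -0.5942 -0.3571]
twist 2.727
```

```bash
python3 -m pendant '[{"travel":[0,-0.04,-0.024],"twist":0.15},{"travel":[0,-0.085,-0.051],"twist":0.33},{"travel":[0,-0.13,-0.078],"twist":0.51},{"travel":[0,-0.175,-0.105],"twist":0.69},{"travel":[0,-0.22,-0.132],"twist":0.87},{"travel":[0,-0.265,-0.159],"twist":1.05},{"travel":[0,-0.31,-0.186],"twist":1.23},{"travel":[0,-0.355,-0.213],"twist":1.41},{"travel":[0,-0.4,-0.24],"twist":1.59},{"travel":[0,-0.43,-0.258],"twist":1.77}]'
python3 - <<'E'
from h import *
to((.661,.042,.13),-1.55)
print(ctrl.get_state()["joint_positions"])
E
```

```text
time: 1.35
position: [0.5485, 0.1934, 0.2218]
tool_rot: [0.469, 1.519, -0.474]
ft_force: [-0.3, -0.6, -0.5]
grip_width: 1.002
t 1.35 pos [0.5485 0.1934 0.2218] head -0.602 F [-0.27 -0.56 -0.45] w 1.002
travel [ 0.0921 -0.0609  0.1784]
twist 0.948
[-0.73918969  0.18025849  0.4021748   1.64130919 -0.06988372  1.33616787
 -0.92833507]
```

```bash
python3 -m pendant '[{"travel":[0,-0.01,0.03],"twist":0.17},{"travel":[0.01,-0.025,0.07],"twist":0.34},{"travel":[0.03,-0.04,0.11],"twist":0.51},{"travel":[0.05,-0.05,0.15],"twist":0.68},{"travel":[0.07,-0.06,0.178],"twist":0.85},{"travel":[0.09,-0.061,0.178],"twist":0.948},{"travel":[0.092,-0.061,0.178],"twist":0.948},{"travel":[0.092,-0.061,0.178],"twist":0.948}]'
python3 - <<'E'
from h import *
to((.661,.042,.063),-1.55)
cv2.imwrite("pics/s1.png",cv2.resize(ctrl.get_image("scene")[140:300,180:380,::-1],None,fx=3.7,fy=3.7))
print(ctrl.get_state()["joint_positions"])
E
```

```text
time: 2.35
position: [0.6606, 0.043, 0.1303]
tool_rot: [1.19, 1.219, -1.193]
ft_force: [-0.6, 0.8, 0.7]
grip_width: 0.999
t 2.35 pos [0.6606 0.043  0.1303] head -1.547 F [-0.57  0.83  0.72] w 0.999
travel [0.0673 0.0004 0.0009]
twist 0.003
[-0.55854656  0.44713455  0.59714026  1.55095024 -0.25938081  1.22373653
 -1.46604416]
```

View pics/s1.png

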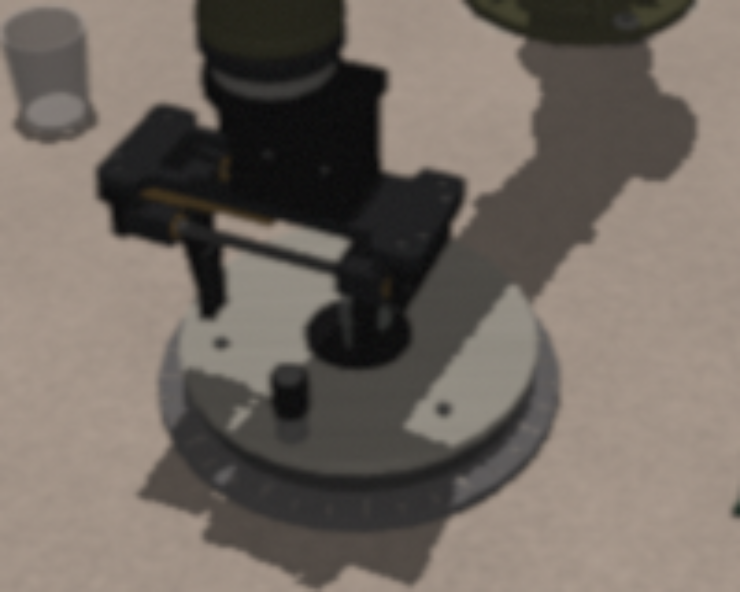

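The open fingers straddle the knob, which is at (290,390) in this crop, and the gripper is clear of the prism. I'll descend and then close.

```bash
python3 -m pendant '[{"travel":[0.02,0,0.001],"twist":0},{"travel":[0.04,0,0.001],"twist":0},{"travel":[0.056,0,0.001],"twist":0},{"travel":[0.066,0,0.001],"twist":0},{"travel":[0.067,0,0.001],"twist":0},{"travel":[0.067,0,0.001],"twist":0}]' && python3 -m pendant '[{"travel":[0,0,0],"twist":0},{"travel":[0,0,0],"twist":0},{"travel":[0,0,0],"twist":0},{"travel":[0,0,0],"twist":0},{"travel":[0,0,0],"twist":0},{"travel":[0,0,0],"twist":0}]' -1 8
```

```text
time: 3.15
position: [0.6614, 0.0418, 0.0643]
tool_rot: [1.191, 1.218, -1.192]
ft_force: [0.7, -0.1, 0.8]
grip_width: 1.001
time: 3.9
position: [0.6614, 0.0418, 0.0643]
tool_rot: [1.191, 1.218, -1.192]
ft_force: [0.4, -0.1, -0.2]
grip_width: 0.399
```

```bash
python3 -m pendant '[{"travel":[0,0,0],"twist":0},{"travel":[0,0,0],"twist":0},{"travel":[0,0,0],"twist":0},{"travel":[0,0,0],"twist":0}]' -1 8;python3 -m pendant '[{"travel":[0,0,0],"twist":0},{"travel":[0,0,0],"twist":0},{"travel":[0,0,0],"twist":0}]' -1 40
```

```text
time: 4.4
position: [0.6614, 0.0418, 0.0643]
tool_rot: [1.191, 1.218, -1.192]
ft_force: [-0.4, 0.7, 0.1]
grip_width: 0.275
time: 4.78
position: [0.6614, 0.0418, 0.0643]
tool_rot: [1.191, 1.218, -1.192]
ft_force: [-0.0, 1.2, -1.1]
grip_width: 0.264
```

Gripped: a width of 0.27 is about 24 mm. Now I pull up.

```bash
python3 -m pendant '[{"travel":[-0.003,0,0],"twist":0},{"travel":[-0.006,0,0],"twist":0},{"travel":[-0.009,0,0],"twist":0},{"travel":[-0.0115,0,0],"twist":0},{"travel":[-0.0115,0,0],"twist":0},{"travel":[-0.0115,0,0],"twist":0}]'; python3 - <<'E'
from h import *
c=np.array([.560,.0405]);
for a in (.1,.2,.3,.4): to((*(c+ .1014*np.array([np.cos(a+.013),np.sin(a+.013)])),.075))
E
```

```text
time: 5.52
position: [0.6613, 0.0418, 0.0753]
tool_rot: [1.191, 1.218, -1.192]
ft_force: [5.5, 0.3, -11.5]
grip_width: 0.263
t 5.53 pos [0.6613 0.0418 0.0753] head -1.547 F [  5.52   0.32 -11.52] w 0.263
travel [ 0.0002 -0.0003 -0.0101]
t 5.53 pos [0.6613 0.0418 0.0753] head -1.547 F [  5.52   0.32 -11.52] w 0.263
travel [ 0.0002 -0.0017 -0.0201]
t 5.53 pos [0.6613 0.0418 0.0753] head -1.547 F [  5.52   0.32 -11.52] w 0.263
travel [ 0.0002 -0.0041 -0.03  ]
t 5.53 pos [0.6613 0.0418 0.0753] head -1.547 F [  5.52   0.32 -11.52] w 0.263
travel [ 0.0002 -0.0075 -0.0395]
```

```bash
python3 -m pendant '[{"travel":[0,0,-0.002],"twist":-0.02},{"travel":[0,-0.0002,-0.006],"twist":-0.06},{"travel":[0,-0.0005,-0.01],"twist":-0.1},{"travel":[0,-0.001,-0.014],"twist":-0.14},{"travel":[0,-0.0016,-0.0179],"twist":-0.18},{"travel":[0,-0.0024,-0.0218],"twist":-0.22},{"travel":[0,-0.0034,-0.0257],"twist":-0.26},{"travel":[0,-0.0045,-0.0296],"twist":-0.3},{"travel":[0,-0.0056,-0.033],"twist":-0.335},{"travel":[0,-0.0056,-0.033],"twist":-0.335}]'; python3 - <<'E'
from h import *
to((.661,.042,.0645))
cv2.imwrite("pics/s2.png",cv2.resize(ctrl.get_image("scene")[140:300,180:380,::-1],None,fx=3.7,fy=3.7))
E
```

```text
time: 6.78
position: [0.6549, 0.0757, 0.0748]
tool_rot: [0.939, 1.356, -0.941]
ft_force: [5.5, 1.5, -10.7]
grip_width: 0.262
t 6.78 pos [0.6549 0.0757 0.0748] head -1.211 F [  5.47   1.48 -10.66] w 0.262
travel [ 0.0104 -0.0061  0.0336]
```

View pics/s2.png

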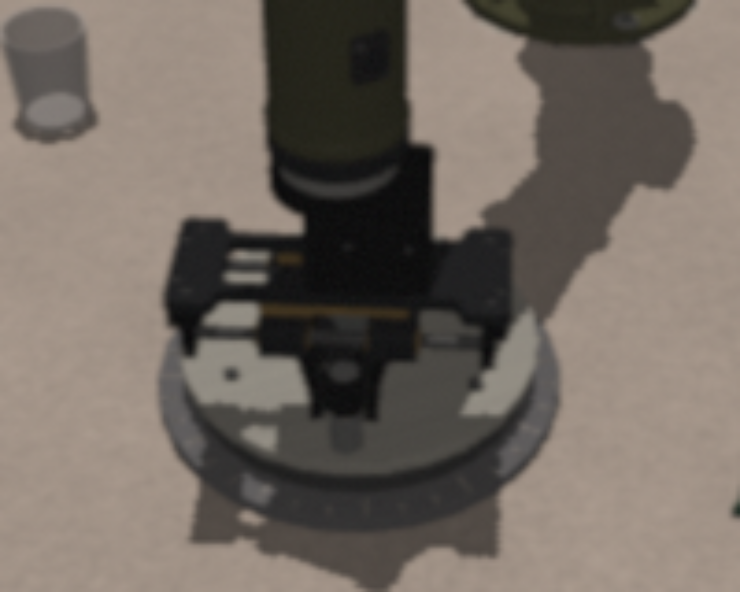

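The knob is still held up, at (343,372) in the crop, and the disc has turned about 0.33 rad. I'll open slightly so the pin rides on the track, then lower the fingers.

```bash
python3 -m pendant '[{"travel":[0,0,0],"twist":0},{"travel":[0,0,0],"twist":0},{"travel":[0.002,0,0],"twist":0},{"travel":[0.005,0,0],"twist":0},{"travel":[0.008,0,0],"twist":0},{"travel":[0.01,0,0],"twist":0},{"travel":[0.01,0,0],"twist":0}]' -0.38 10; python3 - <<'E'
from h import *
to((.661,.042,.0645))
E
```

```text
time: 7.7
position: [0.6547, 0.0755, 0.0644]
tool_rot: [0.939, 1.357, -0.942]
ft_force: [0.7, -0.9, -0.2]
grip_width: 0.307
t 7.7 pos [0.6547 0.0755 0.0644] head -1.212 F [ 0.7  -0.87 -0.15] w 0.307
travel [ 0.     -0.0059  0.0336]
```

```bash
python3 -m pendant '[{"travel":[0,0,-0.002],"twist":-0.02},{"travel":[0,-0.0001,-0.004],"twist":-0.04},{"travel":[0,-0.0002,-0.006],"twist":-0.06},{"travel":[0,-0.0003,-0.008],"twist":-0.08},{"travel":[0,-0.0005,-0.01],"twist":-0.1},{"travel":[0,-0.0007,-0.012],"twist":-0.12}]'
python3 -m pendant '[{"travel":[0,0,-0.0015],"twist":-0.015},{"travel":[0,-0.0001,-0.003],"twist":-0.03},{"travel":[0,-0.0001,-0.0045],"twist":-0.045}]'
python3 - <<'E'
from h import *
to((.661,.042,.0645))
E
```

```text
time: 8.45
position: [0.65, 0.0861, 0.0645]
tool_rot: [0.847, 1.397, -0.85]
ft_force: [1.9, -4.3, -1.3]
grip_width: 0.308
time: 8.82
position: [0.6479, 0.0897, 0.0644]
tool_rot: [0.812, 1.411, -0.815]
ft_force: [3.1, -5.0, -2.2]
grip_width: 0.311
t 8.82 pos [0.6479 0.0897 0.0644] head -1.045 F [ 3.13 -5.01 -2.17] w 0.311
travel [ 0.0001 -0.0127  0.0478]
```

```bash
python3 -m pendant '[{"travel":[0,0,-0.0015],"twist":-0.015},{"travel":[0,-0.0001,-0.003],"twist":-0.03}]'
python3 - <<'E'
from h import *
to((.661,.042,.0645))
cv2.imwrite("pics/s3.png",cv2.resize(ctrl.get_image("scene")[190:280,220:320,::-1],None,fx=6,fy=6))
E
```

```text
time: 9.07
position: [0.6465, 0.0922, 0.0644]
tool_rot: [0.788, 1.42, -0.791]
ft_force: [1.9, -3.7, -2.4]
grip_width: 0.309
t 9.07 pos [0.6465 0.0922 0.0644] head -1.014 F [ 1.94 -3.75 -2.42] w 0.309
travel [ 0.0001 -0.0142  0.0503]
```

View pics/s3.png

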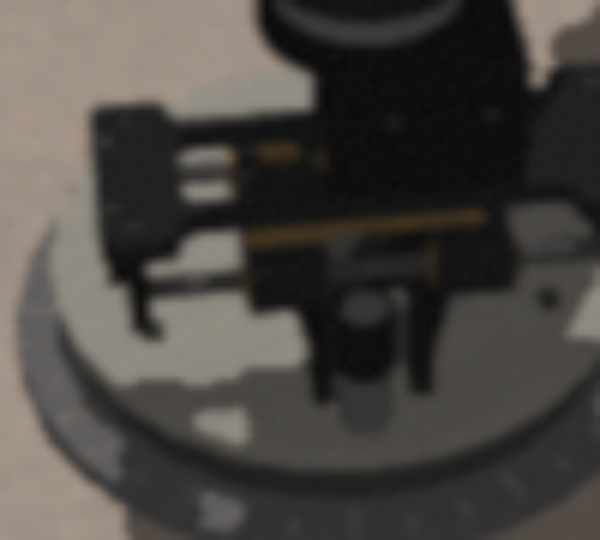

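The knob at (363,330) is being pushed by the left finger, and there is a gap on its right. The force is a steady 4–5 N, so it is still sliding and I'll continue.

```bash
python3 -m pendant '[{"travel":[0,0,-0.0015],"twist":-0.015},{"travel":[0,-0.0001,-0.003],"twist":-0.03}]'
python3 -m pendant '[{"travel":[0,0,-0.0015],"twist":-0.015},{"travel":[0,-0.0001,-0.003],"twist":-0.03}]'
```

```text
time: 9.38
position: [0.6438, 0.0971, 0.0643]
tool_rot: [0.764, 1.432, -0.765]
ft_force: [-0.3, -0.1, -0.0]
grip_width: 0.311
time: 9.62
position: [0.6421, 0.0998, 0.0644]
tool_rot: [0.74, 1.441, -0.741]
ft_force: [1.4, -2.3, -1.0]
grip_width: 0.307
```

```bash
python3 -m pendant '[{"travel":[0,0,-0.0015],"twist":-0.015},{"travel":[0,-0.0001,-0.003],"twist":-0.03}]'
```

```text
time: 9.88
position: [0.6415, 0.1, 0.0644]
tool_rot: [0.716, 1.445, -0.719]
ft_force: [5.4, -6.4, -3.1]
grip_width: 0.308
```

```bash
python3 -m pendant '[{"travel":[0,0,-0.0015],"twist":-0.015},{"travel":[0,-0.0001,-0.003],"twist":-0.03}]'
python3 - <<'E'
from h import *
cv2.imwrite("pics/s4.png",cv2.resize(ctrl.get_image("scene")[190:280,220:320,::-1],None,fx=6,fy=6))
E
```

```text
time: 10.12
position: [0.6411, 0.0998, 0.0644]
tool_rot: [0.692, 1.449, -0.697]
ft_force: [5.7, -6.9, -4.1]
grip_width: 0.311
```

View pics/s4.png

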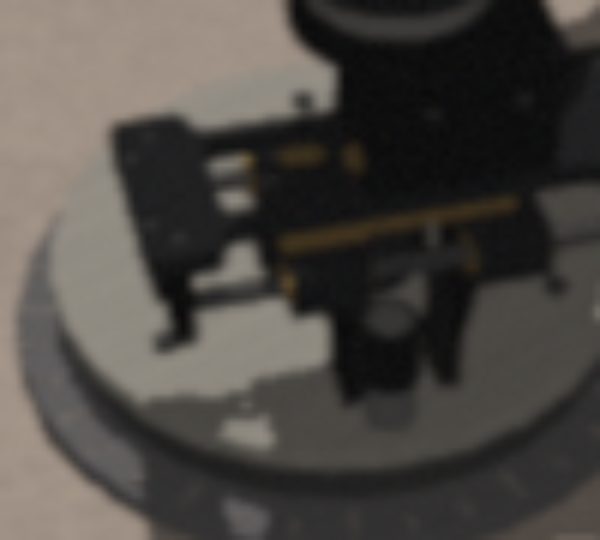

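The disc has stopped and the knob sits lower, with less of the housing showing. Next I'll relieve the load and push the other way to check that it is locked.

```bash
python3 -m pendant '[{"travel":[0,0,0.0015],"twist":0},{"travel":[0,0,0.003],"twist":0},{"travel":[0,0,0.003],"twist":0}]'
python3 -m pendant '[{"travel":[0,0,0.0015],"twist":0},{"travel":[0,0,0.003],"twist":0},{"travel":[0,0,0.0045],"twist":0}]'
```

```text
time: 10.55
position: [0.6428, 0.0984, 0.0645]
tool_rot: [0.691, 1.45, -0.695]
ft_force: [-0.7, -0.2, -0.1]
grip_width: 0.308
time: 10.92
position: [0.6456, 0.0954, 0.0646]
tool_rot: [0.692, 1.45, -0.694]
ft_force: [0.3, 0.6, -0.3]
grip_width: 0.307
```

```bash
python3 -m pendant '[{"travel":[0,0,0.0015],"twist":0},{"travel":[0,0,0.003],"twist":0},{"travel":[0,0,0.0035],"twist":0},{"travel":[0,0,0.0035],"twist":0}]'; python3 - <<'E'
from h import *
to((.661,.042,.0645))
E
```

```text
time: 11.42
position: [0.6463, 0.0946, 0.0644]
tool_rot: [0.691, 1.454, -0.693]
ft_force: [-3.8, 3.8, 3.5]
grip_width: 0.31
t 11.43 pos [0.6463 0.0946 0.0644] head -0.887 F [-3.82  3.84  3.49] w 0.31
travel [ 0.0001 -0.0218  0.05  ]
```

It is blocked in this direction too. I'll centre the fingers, open and retreat straight up.

```bash
python3 -m pendant '[{"travel":[0,0,-0.0015],"twist":0},{"travel":[0,0,-0.003],"twist":0},{"travel":[0,0,-0.003],"twist":0}]'
python3 -m pendant '[{"travel":[0,0,0],"twist":0},{"travel":[0,0,0],"twist":0},{"travel":[0,0,0],"twist":0},{"travel":[0,0,0],"twist":0}]' 0.3
python3 -m pendant '[{"travel":[-0.01,0,0],"twist":0},{"travel":[-0.03,0,0],"twist":0},{"travel":[-0.06,0,0],"twist":0},{"travel":[-0.1,0,0],"twist":0},{"travel":[-0.14,0,0],"twist":0},{"travel":[-0.17,0,0],"twist":0},{"travel":[-0.17,0,0],"twist":0}]'
python3 - <<'E'
from h import *
cv2.imwrite("pics/s5.png",cv2.resize(ctrl.get_image("scene")[170:290,200:350,::-1],None,fx=5,fy=5,interpolation=cv2.INTER_CUBIC))
cv2.imwrite("pics/t5.png",ctrl.get_image("top")[:,:,::-1])
E
```

```text
time: 11.8
position: [0.6447, 0.0964, 0.0645]
tool_rot: [0.691, 1.453, -0.694]
ft_force: [0.0, -0.4, -0.6]
grip_width: 0.315
time: 12.3
position: [0.6448, 0.0963, 0.0645]
tool_rot: [0.691, 1.453, -0.694]
ft_force: [-0.2, -0.2, 0.7]
grip_width: 0.624
time: 13.18
position: [0.6462, 0.0968, 0.2395]
tool_rot: [0.695, 1.447, -0.689]
ft_force: [0.8, -0.1, -0.6]
grip_width: 0.651
```

View pics/s5.png

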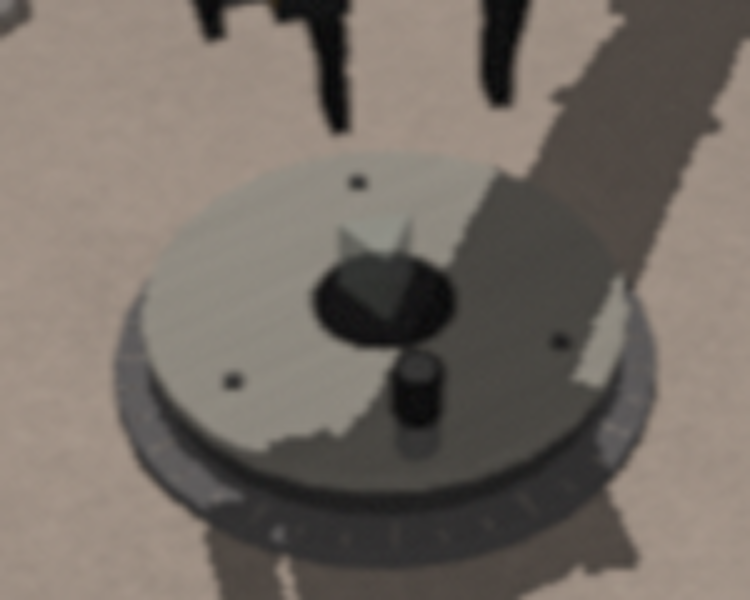

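View pics/t5.png

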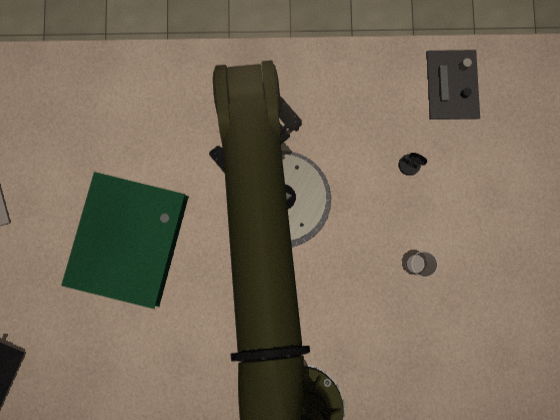

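The prism still stands on the hub and the knob, at (420,390), is released and sits low on its housing. In the top view the other items have not moved. I'll check the knob height from the 100 mm radius.

```bash
python3 - <<'E'
from h import *
c=np.array([.560,.0405])
uv=(200+421.5/5-.5,170+367.5/5-.5)
for z in(.094,.098,.102):
    d=back("scene",uv,z)[:2]-c; print(z,np.hypot(*d).round(4),(np.arctan2(d[1],d[0])-.02).round(3))
print("prism",back("scene",(200+380.5/5-.5,170+290/5),.05))
E
```

```text
0.094 0.1007 0.585
0.098 0.1048 0.578
0.102 0.1089 0.572
prism [0.56185858 0.0395386  0.05      ]
```

The radius comes out right only for z = 94 mm, so the pin is fully down, at a stage angle of about 0.585 rad. I'm handing the job in.

```bash
python3 -c "
from bench import ctrl
print(ctrl.close_job())"
```

```text
the job is handed in; nothing more can be done
None
```

The table appears to be locked in the next hole, at about 0.585 rad from the start, and I have handed the job in. I pulled the knob up about 11 mm and turned the disc about 0.33 rad with the knob held. I then let the pin ride on the track and pushed the knob on until the pin dropped and the disc stopped.

- **Lock:** the disc was blocked in both directions, at about 9 N forward and 5 N back. The slack I felt, about 4.7 mm at the knob, was more than the nominal 3 mm; I put the rest down to give in the arm.
- **Plunger height:** the last picture fits a knob top at 94 mm, which is fully down. At that height the knob comes out 100.7 mm from the axis, against the expected 100 mm.
- **Prism and bystanders:** the prism stands on the hub about 2 mm from the axis. The binder, lens post and beaker look unmoved.
- **Robot:** the gripper was open about 240 mm above the bench, touching nothing, at about 13 s of the 42 s allowed.

No check failed. The hand-in gave no verdict.

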